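# Gauge the gap of the slab mould

### The arm

A 7-joint arm with a two-finger parallel gripper is mounted at the origin on a cart in front of the work surface, level with it; the furniture and walls round the work are solid. World frame = base frame: x ahead of the robot, y to its left, z up, the work surface at z = 0. Lengths are in m, angles in rad, forces in N, time in s.
With the tool pointing down it reaches from about 0.425 to 0.825 m from the base axis. Payload 3.6 kg.
Tool frame: the origin (TCP) lies on the centre line of the jaws, within the pads' length; the fingertips stand 17 mm ahead of it and the grasp point (between the pads) lies 2 mm behind it; z points along the fingers, y is the line along which they close (so a half turn about z gives the same grasp; the last joint's range is limited). The gripper opens to 93 mm and grips with 3 to 60 N. Pads are 15 mm wide; open, the fingers measure 128 mm over their backs; the gripper's body (75 mm by 188 mm) begins 65 mm behind the grasp point.
Start: joints at [-1.363, 0.615, -0.013, 1.423, 0.008, 1.103, -0.04], TCP at [0.151, 0.632, 0.236] pointing down, gripper open.
Joint ranges: [-3.12, 3.12], [-0.3, 2.06], [-1.34, 1.32], [0.26, 2.42], [-1.36, 4.5], [0.01, 1.98], [-2.84, 2.84]. Speed limits (rad/s): [2.79, 2.79, 3.14, 3.14, 3.14, 3.14, 3.14].

### API

Orientations are given as a 3x3 rotation matrix whose columns are the frame's x, y, z axes.
In Python, from bench import robot gives the robot as it stands.
- The arm moves only by the shell command python3 -m handwheel 'ROWS' [FORCE]. ROWS is JSON, a list that holds one entry, the list of rows, each a list of 7 numbers: the shift along the tool's x, y, z in cm, then the turn, a rotation vector about the tool's x, y, z in rad, then the closure in counts, from 0 (fully open) to 255 (shut). In form: [[[dx, dy, dz, ax, ay, az, gripper], ...]]. A call has 1 to 10 rows; each row shifts and turns the commanded pose from where the row before left it, along the tool's axes as they then stand; what a row does not reach is not made up. A row lasts 1/10 s, in which the tool goes at most 50 mm and 8.59 degrees, less where a joint would pass 70% of its speed; a pose out of reach is approached as far as the arm can. A call is refused whole if a number of a shift passes 5 or a number of a turn 0.15, either way. A call with a gripper value outside its range is refused whole. The fingers move at their own pace and stop on an object; FORCE is the grip in N (left out, the last holds). Time passes only in rows, so rows that do not move let the fingers close. It gives the time, the measured TCP pose, the force, the opening and the grip force at its end, in the units of the state.
- robot.state(): the state, without advancing time (a new reading comes with each control period).
- robot.read_camera(name): name is "scene" or "top" or "wrist"; returns the picture (384x512x3 uint8, red, green, blue); there is no depth.
- robot.get_calibration(name): a dict with "vertical_fov" (degrees; the focal length in pixels is half the picture's height over the tangent of half this angle, whatever the lens; pixels are square), "cx", "cy" (the principal point, pixels), "k1" (the pictures are not rectified: a ray, as slopes to the right and down, at radius r is drawn at 1 + k1 r^2 times it, then the intrinsics apply), "rvec" (rotation vector, rad) and "tvec" (3), from world to camera coordinates, as OpenCV has them; the wrist camera has in their place "tool_from_camera" (4x4, takes a point from camera to tool coordinates, whose origin is the TCP and whose axes are the flange's). Camera axes: x right, y down, z forward; pixel columns grow to the right and rows downward; lengths in m; the calibration is good to about 2 mm. A picture is of the moment at which its call begins: read the wrist's pose just before it. get_calibration takes no time and is no camera call.
- robot.hand_in(): hands the job in; it is judged then, once.
The state is a dict: "time": time; "joint_positions": joint angles; "dq": joint speeds; "joint_efforts": joint torques, N m; "position": TCP position; "orientation": TCP orientation; "force": force on the tool from outside, world axes, zero at the start; "torque": the same for the moment, N m; "finger_gap": opening from 0.0 (shut) to 1.0 (fully open); "grasp_force": force on a finger pad.
Only numpy, scipy, OpenCV 4.12 (cv2) and the standard library are available. Lean on these libraries where they do the work, as an engineer would, in place of code of your own. Each camera call takes 0.05 s, during which the arm holds its last target. There are 200 camera calls.

### The job

The front plate of the gel-slab mould stands open: push it along its rods until it comes up against its stop collars. Then take the taper gauge from its stand and lower it, blade straight down and flat to the plates, between the two plates until it drags snugly on both, without forcing it, so that the front plate stays against its stops. Finish while still holding the gauge upright at that depth, so that the gap can be read off it; leave the bottles, the jar and the tube box alone.

Things in the scene. Friction and masses are not known exactly. Their poses are not given: they have to be found in the camera images.
- mould: Aluminium gel-slab mould, fixed to the bench: foot plate 200 x 160 mm, top at z 15 mm; two upright plates across it; two level guide rods (10 mm, at y +-62, z 45 mm) in end blocks 60 mm high at the corners. Origin: centre of the underside. x: along the rods, front (movable) to rear (fixed) plate, away from the robot within 0.35 rad; y: along the plates; z: up.
- rear_plate: Fixed rear plate, 8 x 100 x 90 mm. Origin: middle of the lower edge of its inner face, 50 mm ahead (x) of the mould's origin and 15 mm above the bench; axes as the mould's, the plate lies on the +x side. Its top stands 105 mm above the bench.
- front_plate: Movable plate, 8 x 100 x 90 mm, sliding on the rods, 27 to 45 mm from the rear plate at first. Origin: middle of the inner face's lower edge; axes as the mould's; it lies on the -x side. Pushed in +x. Stiff: about 10 N either way to move it, and it stays where left. On its stops the gap is 4.5 to 8 mm. A gauge pushed in too hard shoves it back off them.
- mouth (a point): Middle of the rear plate's top edge, in the plane of its inner face, 105 mm above the bench; axes as the mould's. The gap lies on its -x side. Both plates have a 45 degree pouring bevel, 3.5 mm high and deep, along the inner top edge, so the parallel gap begins 3.5 mm lower.
- push_point (a point): Centre of the front plate's outer face (towards the robot), 60 mm above the bench: push here. The face is free 45 mm to either side.
- bush_face (a point): Front plate: midpoint between the leading faces (+x) of the two bush flanges that meet the stop collars, 45 mm above the bench; axes as the mould's.
- stop_face (a point): Midpoint between the faces (towards -x) of the two stop collars, black rings 21 mm across clamped on the rods with thumb screws, 45 mm above the bench; axes as the mould's. They do not yield. The front plate is home when bush_face reaches stop_face.
- gauge_stand: White sheet bridge, fixed to the bench, 56 x 80 mm (122 mm over its feet in y), 98 mm high, left or right of the mould. The gauge hangs in a 12 x 22 mm slot (22 along y) in the middle of its top. Origin: centre of the underside.
- taper_gauge: 60 to 130 g: grey handle 16 x 28 x 50 mm (x, y, z) over a steel blade 20 wide (y), 80 long, tapering evenly from both sides, 10 thick (x) under the handle, 2 at the tip. Origin: centre of the handle's underside, which rests on the stand, 98 mm up; blade down (-z). Lifts straight out. Half a turn makes no difference. Drags with its tip about 28 to 68 mm below the mouth; a push of 5 N is snug.
- gauge_tip (a point): Middle of the blade's 2 mm tip, 80 mm below the gauge's origin; axes as the gauge's.
- media_bottle: Plain bottle, 67 mm across, 155 mm high, standing on the other side of the mould from the gauge stand. Origin: centre of the underside. A bystander.
- amber_bottle: Small amber bottle, 43 mm across, 66 mm high, behind the mould. Origin: underside. A bystander.
- red_cap_jar: Small jar, 43 mm across, 43 mm high, behind the mould. Origin: underside. A bystander.
- tube_box: Low box with a clear lid, 93 x 118 x 50 mm, behind the mould. Origin: underside. A bystander.

How it is judged:
On the way, in this order (a step that is already met when the one before it is completed fails the run):
1. the front plate is up against its stop collars (x of bush_face in the frame of stop_face above -0.0015 m), for 0.2 s.
2. the held gauge has entered the gap between the plates (z of gauge_tip in the frame of mouth below -0.012 m and x of gauge_tip in the frame of mouth between -0.01 and 0 m and y of gauge_tip in the frame of mouth between -0.038 and 0.038 m and contact force between the fingers and taper_gauge above 4 N), for 0.1 s.
At the end, for the whole second after the job is handed in: Front plate within 1.5 mm of its collars; gauge gripped and still, tip over 12 mm down between the plates and within 38 mm of their middle, upright to 0.08 rad, flat to the plates to 0.12 rad, pressing on each plate with over 1 N (all of step 2 and x of bush_face in the frame of stop_face above -0.0015 m and angle between the z axis of taper_gauge and the z axis of mould, either way round below 0.08 rad and angle between the y axis of taper_gauge and the y axis of mould, either way round below 0.12 rad and contact force between taper_gauge and rear_plate above 1 N and contact force between taper_gauge and front_plate above 1 N and linear speed of taper_gauge below 0.01 m/s); the arm keeps its last pose, push and grip.
It fails at once if the media bottle is shifted by 30 mm or tipped (distance of media_bottle from where it was at the start of the episode above 0.03 m or angle between media_bottle's own z axis and vertical above 0.5 rad).
It fails at once if the amber bottle is shifted by 30 mm or tipped (distance of amber_bottle from where it was at the start of the episode above 0.03 m or angle between amber_bottle's own z axis and vertical above 0.5 rad).
It fails at once if the red cap jar is shifted by 30 mm or tipped (distance of red_cap_jar from where it was at the start of the episode above 0.03 m or angle between red_cap_jar's own z axis and vertical above 0.5 rad).
It fails at once if the tube box is shifted by 30 mm or tipped (distance of tube_box from where it was at the start of the episode above 0.03 m or angle between tube_box's own z axis and vertical above 0.5 rad).
It also fails if it takes over 64 s, if anything falls off the work surface, if the arm or the gripper's body presses on something with over 40 N, if the wrist force passes 120 N, or if a joint passes its speed limit or range.

## Working session

There is one attempt and no reset: what is moved stays moved. The work goes in short steps, Python scripts to look and compute and a shell command to move; the robot and the scene stay as the last step left them, time stands still between calls to the robot, and variables do not carry over. Pictures are saved under pics/ and viewed, at most 10 in all, crops included, and the job is handed in when it is done.

```bash
mkdir -p pics; cat > h.py <<'E'
import numpy as np, cv2
from bench import robot
def cam(n,st=None):
    c=robot.get_calibration(n); f=192/np.tan(np.radians(c["vertical_fov"])/2)
    K=np.array([[f,0,c["cx"]],[0,f,c["cy"]],[0,0,1.]]); D=np.array([c["k1"],0,0,0,0.])
    if "rvec" in c:
        R=cv2.Rodrigues(np.array(c["rvec"],float))[0]; t=np.array(c["tvec"],float).ravel()
    else:
        T=np.eye(4);T[:3,:3]=st["orientation"];T[:3,3]=st["position"];W=np.linalg.inv(T@np.array(c["tool_from_camera"]))
        R,t=W[:3,:3],W[:3,3]
    return K,D,R,t
def ray(C,uv):
    K,D,R,t=C
    p=np.array(uv,float).reshape(-1,1,2)
    q=cv2.undistortPointsIter(p,K,D,None,None,(3,50,1e-10)).reshape(-1,2)
    d=np.c_[q,np.ones(len(q))]@R
    return -R.T@t,d
def onz(C,uv,z):
    o,d=ray(C,uv); return o+d*((z-o[2])/d[:,2])[:,None]
def proj(C,P):
    K,D,R,t=C
    return cv2.projectPoints(np.array(P,float).reshape(-1,1,3),cv2.Rodrigues(R)[0],t,K,D)[0].reshape(-1,2)
def snap(n,name):
    st=robot.state(); im=robot.read_camera(n); np.savez("pics/"+name+".npz",im=im,p=st["position"],o=st["orientation"])
    return im,cam(n,st)
E
python3 - <<'E'
from h import *
a,_=snap("scene","s0");b,_=snap("top","t0")
cv2.imwrite("pics/s0.png",cv2.resize(a[:,:,::-1],(800,600),interpolation=cv2.INTER_CUBIC))
cv2.imwrite("pics/t0.png",cv2.resize(b[:,:,::-1],(800,600),interpolation=cv2.INTER_CUBIC))
for n in("scene","top"):
    C=cam(n);print(n,C[0][0,0],C[1][0],-C[2].T@C[3],C[2][2])
s=robot.state();print(s["time"],s["position"],np.round(s["orientation"],3).tolist(),s["force"]);print(robot.get_calibration("wrist"))
E
```

```text
scene 414.20414158081815 0.020731820313599766 [0.06061472 0.77786374 0.75097348] [ 0.47119106 -0.67882807 -0.56317976]
top 416.07869848699596 -0.0675191269955498 [ 0.4173287  -0.01977259  1.3111012 ] [ 0.16379836  0.00310585 -0.98648895]
0.1 [0.15106228 0.63152824 0.23460795] [[-0.973, 0.233, -0.001], [0.233, 0.973, -0.002], [-0.0, -0.002, -1.0]] [ 0.29532492 -0.34859064 -0.44268793]
{'vertical_fov': 59.77522883751121, 'cx': 254.0081529942832, 'cy': 192.47568397440332, 'k1': 0.01637218450937019, 'tool_from_camera': array([[ 1.08358425e-03, -9.62117227e-01, -2.72633944e-01,
         7.62733018e-02],
       [ 9.99999187e-01,  1.22580387e-03, -3.51326921e-04,
         3.66957021e-04],
       [ 6.72213426e-04, -2.72633342e-01,  9.62117773e-01,
        -1.48804849e-01],
       [ 0.00000000e+00,  0.00000000e+00,  0.00000000e+00,
         1.00000000e+00]])}
```

View pics/s0.png

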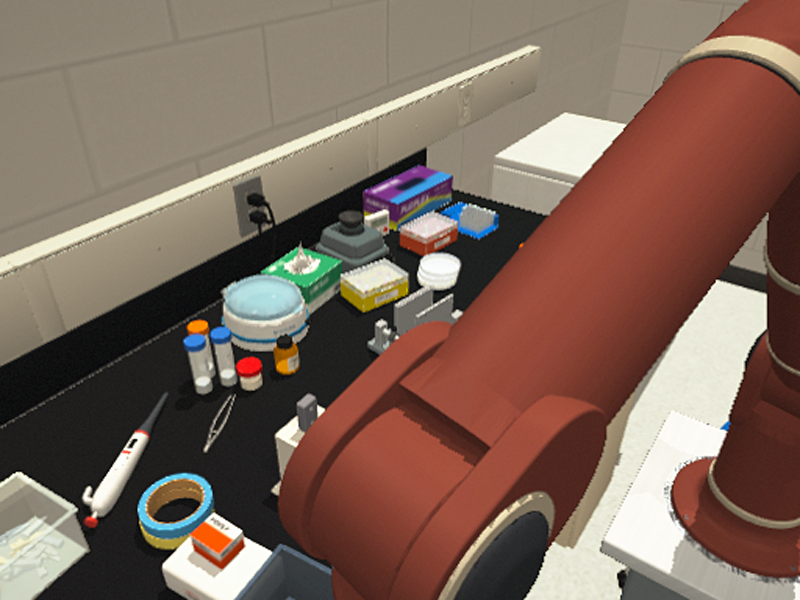

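View pics/t0.png

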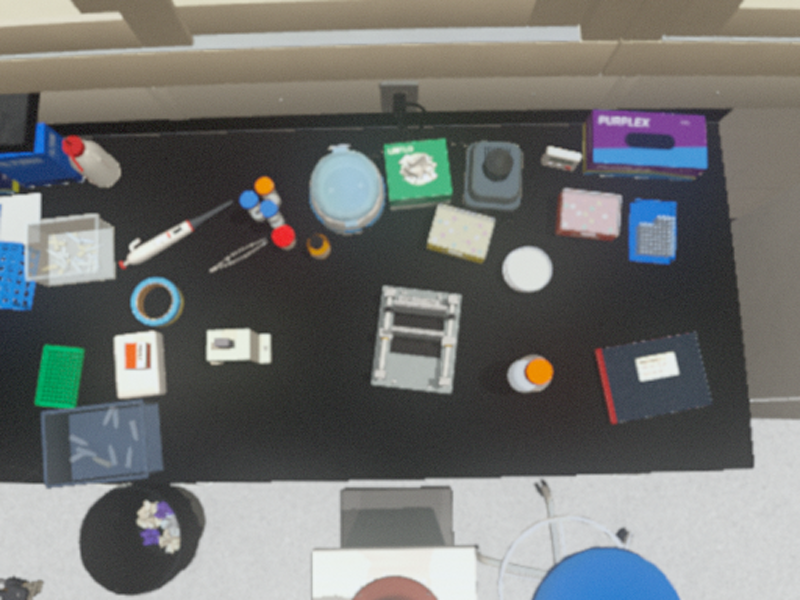

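The scene view is mostly blocked by the arm. The top view shows the mould at about (415,340), the stand with the gauge at (230,345), the media bottle at (530,372) and the small items behind. Next I'll estimate positions from the top view.

```bash
python3 - <<'E'
from h import *
b=np.load("pics/t0.npz")["im"];C=cam("top")
k=1/1.5625
print("mould foot",onz(C,np.array([[372,388],[452,392],[461,290],[380,287]])*k,0.03).round(3).tolist())
print("stand",onz(C,np.array([[207,361],[207,331],[257,331],[257,362]])*k,0.098).round(3).tolist())
print("gauge top",onz(C,np.array([[223,343]])*k,0.148).round(3).tolist())
print("bottle",onz(C,np.array([[539,371]])*k,0.155).round(3).tolist())
print(onz(C,np.array([[284,236],[318,245],[461,233]])*k,0.04).round(3).tolist())
c=b[175:260,120:310,::-1]; cv2.imwrite("pics/t0c.png",cv2.resize(c,None,fx=4.2,fy=4.2,interpolation=cv2.INTER_CUBIC))
E
```

```text
mould foot [[0.459, 0.033, 0.03], [0.448, -0.123, 0.03], [0.65, -0.149, 0.03], [0.66, 0.014, 0.03]]
stand [[0.513, 0.339, 0.098], [0.57, 0.341, 0.098], [0.568, 0.245, 0.098], [0.509, 0.245, 0.098]]
gauge top [[0.541, 0.296, 0.148]]
bottle [[0.478, -0.269, 0.155]]
[[0.767, 0.206, 0.04], [0.747, 0.137, 0.04], [0.765, -0.152, 0.04]]
```

View pics/t0c.png

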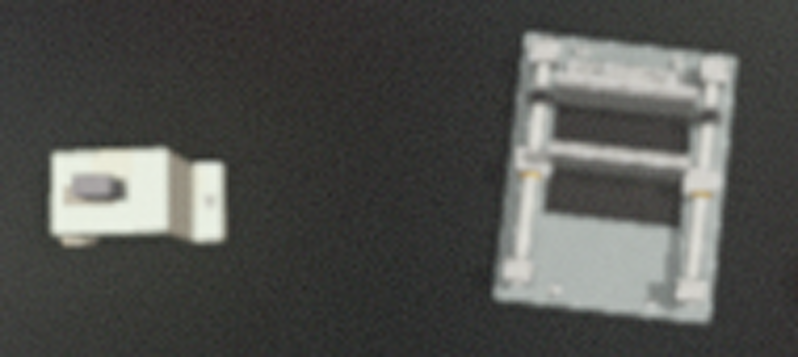

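Enlarged, the stand's top spans (50–170, 150–235) with the gauge handle at (97,187). The mould has its rear plate at about row 95 and the front plate at about row 155, with bushes on the rods. I'll swing round over the stand at a constant radius.

```bash
python3 -m handwheel '[[[-4.5,-0.3,0,0,0,0.07,0],[-4.5,-0.3,0,0,0,0.07,0],[-4.5,-0.3,0,0,0,0.07,0],[-4.5,-0.3,0,0,0,0.07,0],[-4.5,-0.3,0,0,0,0.07,0],[-4.5,-0.3,0,0,0,0.07,0],[-4.5,-0.3,0,0,0,0.07,0],[-4.5,-0.3,0,0,0,0.07,0],[-4.5,-0.3,0,0,0,0.07,0],[-4.5,-0.3,0,0,0,0.07,0]]]'
python3 -m handwheel '[[[-4,-0.3,0,0,0,0.07,0],[0,0,0,0,0,0,0],[0,0,0,0,0,0,0]]]'
python3 - <<'E'
from h import *
a,C=snap("wrist","w1");cv2.imwrite("pics/w1.png",a[:,:,::-1]);print(-C[2].T@C[3])
s=robot.state();print(s["position"],np.round(s["orientation"],3).tolist())
E
```

```text
time: 1.1
position: [0.5128, 0.3752, 0.235]
orientation: [[-0.592, 0.806, -0.001], [0.806, 0.592, -0.001], [-0.0, -0.001, -1.0]]
force: [-0.5, -0.5, 0.2]
finger_gap: 0.999
grasp_force: 0.0
time: 1.4
position: [0.5335, 0.3416, 0.2352]
orientation: [[-0.534, 0.845, -0.001], [0.845, 0.534, -0.0], [0.0, -0.001, -1.0]]
force: [0.1, 0.5, 0.5]
finger_gap: 0.998
grasp_force: 0.0
[0.49272883 0.40618142 0.38399903]
[0.53231011 0.34359345 0.23516138] [[-0.537, 0.843, -0.002], [0.843, 0.537, 0.001], [0.002, -0.001, -1.0]]
```

View pics/w1.png

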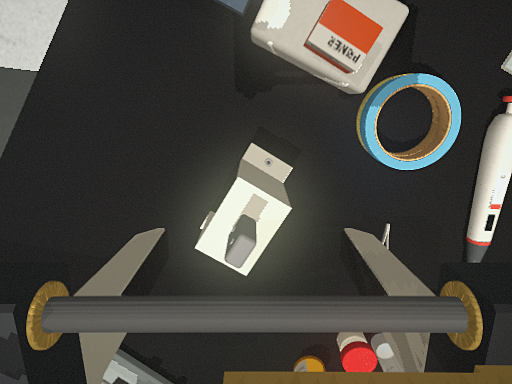

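The wrist view shows the stand's white top with corners near (242,178), (292,208), (246,276) and (196,247), and the grey handle around (240,245). I'll segment both.

```bash
python3 - <<'E'
from h import *
d=np.load("pics/w1.npz");a=d["im"];C=cam("wrist",dict(position=d["p"],orientation=d["o"]))
c=onz(C,[[242,178],[292,208],[246,276],[196,247]],.098);print(c.round(4).tolist(),c.mean(0));
e=c[2]-c[1];print("yaw",np.arctan2(-e[0],e[1]),np.linalg.norm(e),np.linalg.norm(c[1]-c[0]))
crop=a[165:285,185:305,::-1];cv2.imwrite("pics/w1c.png",cv2.resize(crop,None,fx=5,fy=5,interpolation=cv2.INTER_CUBIC))
E
```

```text
[[0.5198, 0.3429, 0.098], [0.5725, 0.3435, 0.098], [0.5737, 0.2631, 0.098], [0.5184, 0.2638, 0.098]] [0.54608408 0.30332002 0.098     ]
yaw -3.125539290623855 0.0803406270781091 0.05270078177173087
```

View pics/w1c.png

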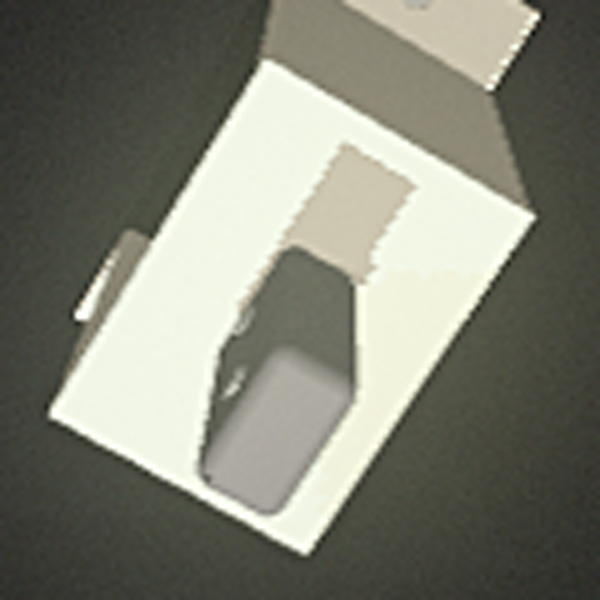

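```bash
python3 -m handwheel '[[[-4.5,-0.4,0,0,0,0.07,0],[-4.5,-0.4,0,0,0,0.07,0],[-4.5,-0.4,0,0,0,0.07,0],[-4.5,-0.5,0,0,0,0.07,0],[-4.5,-0.5,0,0,0,0.07,255],[-4.5,-0.5,0,0,0,0.07,255],[-4.5,-0.5,0,0,0,0.07,255],[-4.5,-0.5,0,0,0,0.07,255],[0,0,0,0,0,0.07,255],[0,0,0,0,0,0,255]]]'
python3 - <<'E'
from h import *
a,C=snap("wrist","w2");cv2.imwrite("pics/w2.png",cv2.resize(a[:,:,::-1],(800,600),interpolation=cv2.INTER_CUBIC));print(-C[2].T@C[3])
s=robot.state();print(s["position"],np.round(s["orientation"],3).tolist())
E
```

```text
time: 2.45
position: [0.6104, -0.0045, 0.2354]
orientation: [[0.063, 0.998, -0.001], [0.998, -0.063, 0.001], [0.001, -0.001, -1.0]]
force: [0.4, 0.2, 2.2]
finger_gap: 0.533
grasp_force: 0.0
[0.61481348 0.07142547 0.38428283]
[ 0.61046437 -0.00263758  0.23524295] [[0.059, 0.998, -0.001], [0.998, -0.059, 0.002], [0.002, -0.001, -1.0]]
```

View pics/w2.png

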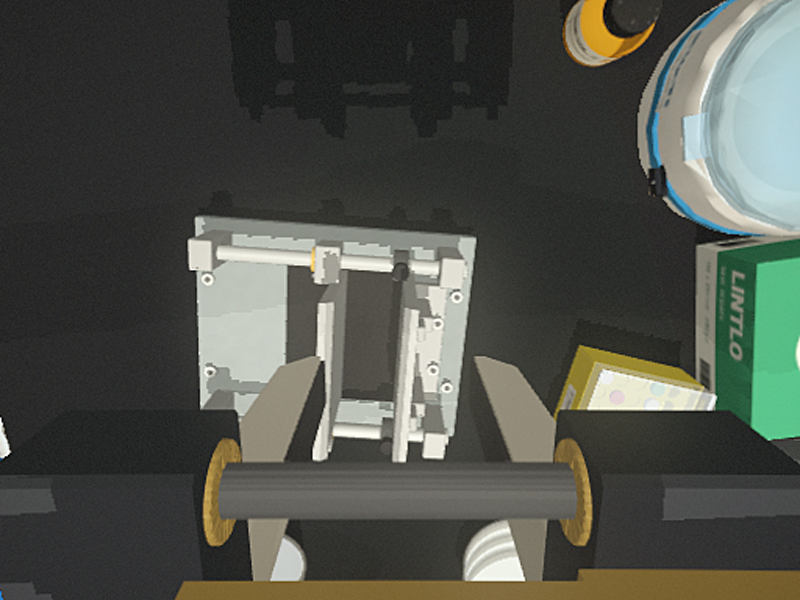

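The mould in the wrist view: foot-plate corners at (196,216) and (475,238), front plate top from (325,305) to (318,460), rear plate top from about (412,310) to (400,460), and collar at (401,265).

```bash
python3 - <<'E'
from h import *
def W(n):
    d=np.load(f"pics/{n}.npz");return cam("wrist",dict(position=d["p"],orientation=d["o"]))
C=W("w1")
h=onz(C,[[185+283/5,165+433/5],[185+355/5,165+395/5],[185+285/5,165+510/5],[185+200/5,165+480/5]],.148);print("handle",h.round(4).tolist())
C=W("w2");k=.64
f=onz(C,np.array([[196,216],[475,238]])*k,.015);print("foot",f.round(4).tolist());e=f[1]-f[0];yaw=np.arctan2(e[1],e[0]);print(yaw,np.linalg.norm(e))
ex=np.array([np.cos(yaw),np.sin(yaw),0]);ey=np.array([-ex[1],ex[0],0])
o=f.mean(0)-.08*ey;o[2]=0;print("origin",o)
M=lambda P:np.c_[(P-o)@ex,(P-o)@ey]
print("front/rear tops",M(onz(C,np.array([[318,305],[333,303],[400,460],[408,460],[406,312],[418,310]])*k,.105)).round(4).tolist())
print("bush,collar z45",M(onz(C,np.array([[341,265],[393,268],[409,268]])*k,.055)).round(4).tolist())
print("push",o+ex*.0+ey*0, proj(C,[o+ex*.05+ey*.05+[0,0,.105],o+ex*.05-ey*.05+[0,0,.105]])/k)
E
```

```text
handle [[0.5455, 0.3038, 0.148], [0.5514, 0.3152, 0.148], [0.5527, 0.2928, 0.148], [0.5388, 0.2901, 0.148]]
foot [[0.4713, 0.0375, 0.015], [0.6663, 0.01, 0.015]]
-0.14013050521572695 0.1969778855747263
origin [ 0.55763386 -0.05547384  0.        ]
front/rear tops [[0.0012, 0.049], [0.0095, 0.0508], [0.0546, -0.0452], [0.0594, -0.0449], [0.0504, 0.0487], [0.057, 0.0504]]
bush,collar z45 [[0.0082, 0.0617], [0.0417, 0.0624], [0.052, 0.0632]]
push [ 0.55763386 -0.05547384  0.        ] [[405.39102641 309.76737834]
 [391.87208611 466.32788571]]
```

```bash
python3 -m handwheel '[[[0,0,0,0,0,0.06,255],[-2.9,-4.8,0,0,0,0,255],[-2.9,-4.8,0,0,0,0,255],[0,0,0,0,0,0,255],[0,0,4,0,0,0,255],[0,0,4,0,0,0,255],[0,0,4,0,0,0,255],[0,0,4,0,0,0,255],[0,0,1,0,0,0,255],[0,0,0,0,0,0,255]]]' 20
```

```text
time: 3.5
position: [0.5189, -0.0441, 0.0645]
orientation: [[0.12, 0.993, -0.003], [0.993, -0.12, 0.001], [0.001, -0.003, -1.0]]
force: [-0.1, -0.3, 0.3]
finger_gap: 0.003
grasp_force: 0.0
```

```bash
python3 -m handwheel '[[[-0.6,1.2,0,0,0,0,255],[0,1.2,0,0,0,0,255],[0,0.5,0,0,0,0,255],[0,0.5,0,0,0,0,255],[0,0.5,0,0,0,0,255],[0,0,0,0,0,0,255]]]'
python3 -m handwheel '[[[0,0.5,0,0,0,0,255],[0,0.5,0,0,0,0,255],[0,0.2,0,0,0,0,255],[0,0.2,0,0,0,0,255]]]'
```

```text
time: 4.1
position: [0.5535, -0.0565, 0.0676]
orientation: [[0.123, 0.992, -0.007], [0.992, -0.123, 0.002], [0.001, -0.007, -1.0]]
force: [-9.4, -0.7, 5.3]
finger_gap: 0.005
grasp_force: 4.6
time: 4.5
position: [0.5664, -0.0583, 0.0676]
orientation: [[0.123, 0.992, -0.009], [0.992, -0.123, 0.002], [0.001, -0.009, -1.0]]
force: [-10.3, -0.9, 7.5]
finger_gap: 0.008
grasp_force: 5.5
```

```bash
python3 -m handwheel '[[[0,0.3,0,0,0,0,255],[0,0.2,0,0,0,0,255]]]'|grep -E "pos|force:"; python3 -m handwheel '[[[0,0.2,0,0,0,0,255],[0,0.1,0,0,0,0,255]]]'|grep -E "pos|force:"; python3 -m handwheel '[[[0,0.1,0,0,0,0,255],[0,0.1,0,0,0,0,255]]]'|grep -E "pos|force:"
```

```text
position: [0.5714, -0.059, 0.0676]
force: [-10.3, -0.7, 7.6]
grasp_force: 5.5
position: [0.5745, -0.0594, 0.0676]
force: [-9.4, -0.7, 6.7]
grasp_force: 5.3
position: [0.5757, -0.0596, 0.0676]
force: [-12.8, -0.4, 9.0]
grasp_force: 6.7
```

```bash
python3 -m handwheel '[[[0,0.1,0,0,0,0,255],[0,0.1,0,0,0,0,255]]]'|grep -E "pos|force:"; python3 -m handwheel '[[[0,0.1,0,0,0,0,255],[0,0.1,0,0,0,0,255]]]'|grep -E "pos|force:"; python3 -m handwheel '[[[0,0.1,0,0,0,0,255],[0,0.1,0,0,0,0,255],[0,0,0,0,0,0,255]]]'|grep -E "pos|force:"
```

```text
position: [0.5756, -0.0596, 0.0676]
force: [-17.8, 1.0, 12.7]
grasp_force: 8.8
position: [0.5755, -0.0595, 0.0677]
force: [-20.6, 0.5, 16.2]
grasp_force: 10.9
position: [0.5754, -0.0594, 0.0677]
force: [-23.3, 1.0, 18.1]
grasp_force: 12.3
```

The plate is home: motion stopped at x≈0.5757 while the force climbed to 23 N. I'll back off, rise and look at the gap.

```bash
python3 -m handwheel '[[[0,-1,0,0,0,0,255],[0,-1,0,0,0,0,255],[0,-1,-2,0,0,0,255],[0,0,-4,0,0,0,255],[0,0,-4,0,0,0,255],[1,1,-4,0,0,0,0],[1,1,-3,0,0,0,0],[0,1,0,0,0,0,0],[0,0,0,0,0,0,0],[0,0,0,0,0,0,0]]]'
python3 -m handwheel '[[[0,0,0,0,0,0,0],[0,0,0,0,0,0,0],[0,0,0,0,0,0,0]]]' | grep -E "pos|force:"
python3 - <<'E'
from h import *
a,C=snap("wrist","w3");cv2.imwrite("pics/w3.png",cv2.resize(a[:,:,::-1],(800,600),interpolation=cv2.INTER_CUBIC))
E
```

```text
time: 6.8
position: [0.5885, -0.0409, 0.2347]
orientation: [[0.124, 0.992, -0.002], [0.992, -0.124, -0.0], [-0.0, -0.002, -1.0]]
force: [-0.4, -0.2, 0.8]
finger_gap: 0.386
grasp_force: 0.0
position: [0.5888, -0.0411, 0.2349]
force: [-0.0, -0.3, -0.1]
grasp_force: 0.0
```

View pics/w3.png

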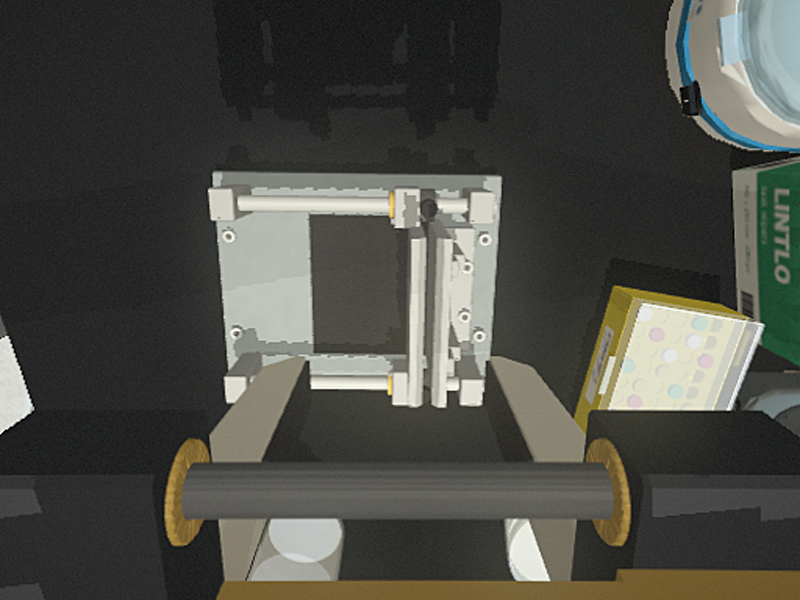

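The plates show as strips at columns 410–450, rows 235–405, and the bush at (405,205) touches the black collar at (428,207). Now the edge profiles.

```bash
python3 - <<'E'
from h import *
d=np.load("pics/w3.npz");a=d["im"];g=cv2.cvtColor(a,cv2.COLOR_RGB2GRAY).astype(int)
for r in range(150,262,8): print(r,g[r,256:296].tolist())
E
```

```text
150 [61, 66, 60, 66, 58, 85, 97, 103, 111, 112, 111, 110, 112, 113, 116, 102, 75, 66, 91, 101, 98, 100, 101, 107, 112, 113, 111, 114, 116, 110, 109, 120, 148, 157, 150, 145, 189, 217, 214, 212]
158 [64, 66, 64, 60, 62, 85, 77, 178, 219, 214, 213, 219, 204, 183, 191, 199, 169, 76, 89, 98, 98, 99, 91, 129, 164, 171, 168, 157, 193, 219, 214, 214, 225, 201, 96, 113, 110, 121, 193, 223]
166 [61, 65, 61, 63, 70, 87, 79, 187, 222, 213, 214, 215, 202, 188, 192, 199, 162, 73, 102, 100, 101, 98, 86, 141, 174, 170, 169, 166, 197, 217, 215, 216, 202, 142, 95, 95, 137, 197, 216, 216]
174 [66, 69, 66, 66, 74, 92, 88, 192, 223, 214, 214, 206, 192, 189, 193, 185, 132, 77, 101, 101, 101, 98, 101, 149, 175, 169, 167, 184, 208, 215, 214, 217, 210, 208, 215, 215, 211, 209, 216, 199]
182 [64, 69, 64, 60, 82, 99, 110, 192, 221, 215, 216, 203, 184, 192, 197, 176, 105, 84, 102, 102, 100, 94, 128, 162, 173, 166, 167, 201, 218, 215, 213, 219, 220, 214, 215, 215, 215, 214, 215, 215]
190 [67, 67, 65, 64, 82, 95, 142, 209, 227, 223, 230, 213, 187, 196, 203, 171, 83, 93, 100, 99, 101, 91, 155, 181, 171, 169, 164,
[... 950 characters left out ...]
98, 98, 109, 165, 186, 181, 177, 197, 220, 224, 224, 230, 222, 202, 209, 204, 183, 178, 210, 201, 133, 110]
238 [165, 164, 164, 165, 133, 131, 206, 228, 224, 228, 212, 188, 196, 202, 170, 83, 93, 94, 99, 96, 127, 172, 185, 181, 171, 205, 230, 223, 226, 211, 188, 189, 195, 198, 167, 89, 102, 111, 112, 113]
246 [223, 223, 223, 228, 203, 187, 219, 224, 223, 228, 211, 192, 198, 193, 149, 82, 97, 112, 103, 99, 143, 178, 183, 180, 175, 204, 226, 223, 224, 224, 230, 238, 236, 236, 236, 237, 244, 213, 105, 177]
254 [223, 223, 223, 224, 210, 215, 227, 223, 225, 218, 200, 193, 199, 181, 117, 75, 79, 84, 82, 74, 153, 188, 180, 178, 192, 218, 225, 223, 238, 212, 48, 65, 69, 70, 67, 67, 62, 79, 154, 212]
```

```bash
python3 - <<'E'
from h import *
a=np.load("pics/w3.npz")["im"][140:265,240:310,::-1];cv2.imwrite("pics/w3c.png",cv2.resize(a,None,fx=4.8,fy=4.8,interpolation=cv2.INTER_NEAREST))
E
```

```text
(no output)
```

View pics/w3c.png

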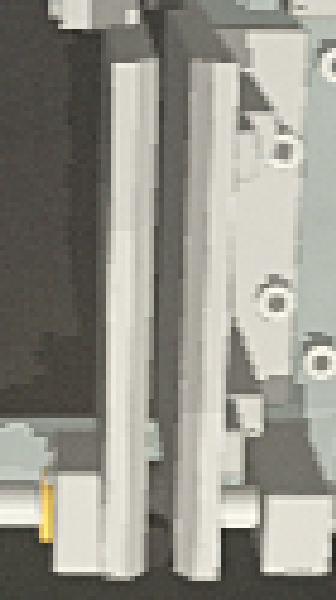

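```bash
python3 - <<'E'
from h import *
d=np.load("pics/w3.npz");a=d["im"];g=cv2.GaussianBlur(cv2.cvtColor(a,cv2.COLOR_RGB2GRAY),(1,5),0).astype(float)
C=cam("wrist",dict(position=d["p"],orientation=d["o"]))
def edge(c0,c1,th,up):
    o=[]
    for r in range(158,252):
        if 224<r<236: continue
        v=g[r]
        for c in (range(c0,c1)):
            p,q=v[c],v[c+1]
            if (up and p<th<=q) or (not up and p>th>=q): o.append([c+(th-p)/(q-p),r]);break
    o=np.array(o)
    for _ in range(4):
        k=np.polyfit(o[:,1],o[:,0],1);res=o[:,0]-np.polyval(k,o[:,1]);o=o[abs(res)<max(2*res.std(),.2)]
    rr=np.array([162.,200,248]);return np.c_[np.polyval(k,rr),rr],res.std(),len(o)
E={}
for n,args,z in(("f_out",(258,268,145,True),.105),("f_in",(268,276,130,False),.1015),("r_in",(275,284,130,True),.1015),("r_bev",(279,288,192,True),.105)):
    uv,s,N=edge(*args);P=onz(C,uv,z);E[n]=P;e=P[0]-P[2];print(n,round(s,2),N,P[:,:2].round(4).tolist(),"yaw",round(np.arctan2(-e[0],e[1]),4))
yaw=np.mean([np.arctan2(-(P[0]-P[2])[0],(P[0]-P[2])[1]) for n,P in E.items() if n in("f_in","r_in","r_bev")]);print("yaw",yaw)
ex=np.array([np.cos(yaw),np.sin(yaw),0])
for n in E:print(n,(E[n]@ex).round(4))
# plate ends: rows
for c in (266,286): print(c,g[140:160,c].astype(int).tolist(),g[244:262,c].astype(int).tolist())
E
```

```text
f_out 0.13 60 [[0.5983, -0.0184], [0.5937, -0.0517], [0.5874, -0.097]] yaw -0.1379
f_in 0.12 82 [[0.6065, -0.0201], [0.602, -0.0538], [0.5958, -0.0997]] yaw -0.1332
r_in 0.09 79 [[0.6121, -0.0208], [0.6074, -0.0545], [0.6009, -0.1003]] yaw -0.1398
r_bev 0.16 81 [[0.6161, -0.0206], [0.6114, -0.0539], [0.6051, -0.0992]] yaw -0.1382
yaw -0.13709629591342593
f_out [0.5952 0.5952 0.5952]
f_in [0.6035 0.6037 0.6039]
r_in [0.6092 0.6091 0.609 ]
r_bev [0.6131 0.6131 0.613 ]
266 [156, 168, 186, 193, 178, 145, 119, 111, 111, 111, 110, 115, 144, 187, 212, 215, 214, 213, 213, 213] [212, 211, 211, 211, 209, 206, 204, 203, 202, 201, 200, 201, 201, 202, 202, 187, 145, 96]
286 [133, 133, 133, 132, 129, 130, 140, 144, 136, 124, 113, 112, 138, 181, 209, 214, 213, 214, 213, 213] [192, 213, 227, 229, 213, 163, 95, 52, 44, 46, 47, 47, 46, 47, 49, 53, 58, 62]
```

```bash
python3 -m handwheel '[[[0,0,0,0,0,-0.137,0],[3.8,-0.4,0,0,0,0,0],[3.8,-0.4,0,0,0,0,0],[3.8,-0.4,0,0,0,0,0],[3.8,-0.4,0,0,0,0,0],[3.8,-0.4,0,0,0,0,0],[3.8,-0.4,0,0,0,0,0],[3.8,-0.4,0,0,0,0,0],[3.8,-0.4,0,0,0,0,0],[3.8,-0.4,0,0,0,0,0]]]' >/dev/null
python3 -m handwheel '[[[0,0,0,0,0,0,0],[0,0,0,0,0,0,0],[0,0,0,0,0,0,0]]]'
```

```text
time: 8.45
position: [0.5494, 0.2986, 0.2356]
orientation: [[-0.011, 1.0, 0.0], [1.0, 0.011, -0.002], [-0.002, 0.0, -1.0]]
force: [-0.1, -0.2, -0.1]
finger_gap: 0.999
grasp_force: 0.0
```

```bash
python3 -m handwheel '[[[0.5,-0.3,0,0,0,0,0],[0,0,3,0,0,0,0],[0,0,3,0,0,0,0],[0,0,3,0,0,0,0],[0,0,2.2,0,0,0,0],[0,0,0,0,0,0,0],[0,0,0,0,0,0,0]]]'|grep -E "pos|force"
python3 -m handwheel '[[[0,0,0,0,0,0,220],[0,0,0,0,0,0,220],[0,0,0,0,0,0,220],[0,0,0,0,0,0,220],[0,0,0,0,0,0,220],[0,0,0,0,0,0,255],[0,0,0,0,0,0,255],[0,0,0,0,0,0,255],[0,0,0,0,0,0,255],[0,0,0,0,0,0,255]]]' 30
```

```text
position: [0.5463, 0.305, 0.1242]
force: [0.7, 0.9, 0.5]
grasp_force: 0.0
time: 10.15
position: [0.5458, 0.3055, 0.1236]
orientation: [[-0.013, 1.0, -0.0], [1.0, 0.013, -0.0], [-0.0, -0.0, -1.0]]
force: [0.0, -0.2, 0.3]
finger_gap: 0.189
grasp_force: 0.2
```

```bash
python3 -m handwheel '[[[0,0,0,0,0,0,255],[0,0,0,0,0,0,255],[0,0,0,0,0,0,255],[0,0,0,0,0,0,255],[0,0,0,0,0,0,255]]]' 30 | grep force
python3 -m handwheel '[[[0,0,-2,0,0,0,255],[0,0,-3,0,0,0,255],[0,0,-3,0,0,0,255],[0,0,-3,0,0,0,255],[0,0,-2,0,0,0,255],[0,0,0,0,0,0,255],[0,0,0,0,0,0,255],[0,0,0,0,0,0,255]]]'
```

```text
force: [-0.1, 0.1, -0.6]
grasp_force: 30.0
time: 11.45
position: [0.5448, 0.3052, 0.2517]
orientation: [[-0.013, 1.0, -0.003], [1.0, 0.013, -0.002], [-0.002, -0.003, -1.0]]
force: [0.3, 0.0, -0.7]
finger_gap: 0.17
grasp_force: 30.0
```

```bash
python3 -m handwheel '[[[0,0,0,0,0,0.15,255],[-3.9,1.2,0,0,0,0,255],[-3.9,1.2,0,0,0,0,255],[-3.9,1.2,0,0,0,0,255],[-3.9,1.2,0,0,0,0,255],[-3.9,1.2,0,0,0,0,255],[-3.9,1.2,0,0,0,0,255],[-3.9,1.2,0,0,0,0,255],[-3.9,1.2,0,0,0,0,255],[-3.8,1.0,0,0,0,0,255]]]' >/dev/null
python3 -m handwheel '[[[0,0,0,0,0,0,255],[0,0,0,0,0,0,255],[0,0,0,0,0,0,255],[0,0,0,0,0,0,255]]]'
python3 - <<'E'
from h import *
s=robot.state();R=np.array(s["orientation"]);d=np.array([.6036,-.0618,s["position"][2]])-s["position"];print("tool cm",(R.T@d*100).round(2),"yaw",np.arctan2(R[1,1],R[0,1]))
E
```

```text
time: 12.85
position: [0.603, -0.0533, 0.253]
orientation: [[0.133, 0.991, -0.001], [0.991, -0.133, 0.001], [0.001, -0.001, -1.0]]
force: [-0.8, 0.5, -1.3]
finger_gap: 0.169
grasp_force: 30.0
tool cm [-0.84  0.18 -0.  ] yaw -0.13352004996731018
```

```bash
python3 -m handwheel '[[[-0.8,0.2,0,0,0,0.004,255],[0,0,1.5,0,0,0,255],[0,0,1.5,0,0,0,255],[0,0,0,0,0,0,255],[0,0,0,0,0,0,255]]]'
python3 - <<'E'
from h import *
s=robot.state();R=np.array(s["orientation"]);d=np.array([.6036,-.0618,s["position"][2]])-s["position"];print("tool cm",(R.T@d*100).round(2),"yaw",np.arctan2(R[1,1],R[0,1]))
a,C=snap("wrist","w4")
print(proj(C,[np.array(s["position"])+R@[0,0,.1056]]))
cv2.imwrite("pics/w4.png",cv2.resize(a[130:270,210:350,::-1],None,fx=4.2,fy=4.2,interpolation=cv2.INTER_NEAREST))
E
```

```text
time: 13.35
position: [0.6041, -0.0637, 0.2238]
orientation: [[0.14, 0.99, -0.0], [0.99, -0.14, -0.0], [-0.0, -0.0, -1.0]]
force: [-0.1, -0.0, -0.0]
finger_gap: 0.173
grasp_force: 30.0
tool cm [ 0.19 -0.07 -0.  ] yaw -0.1405401381295487
[[254.55611364 197.16434745]]
```

View pics/w4.png

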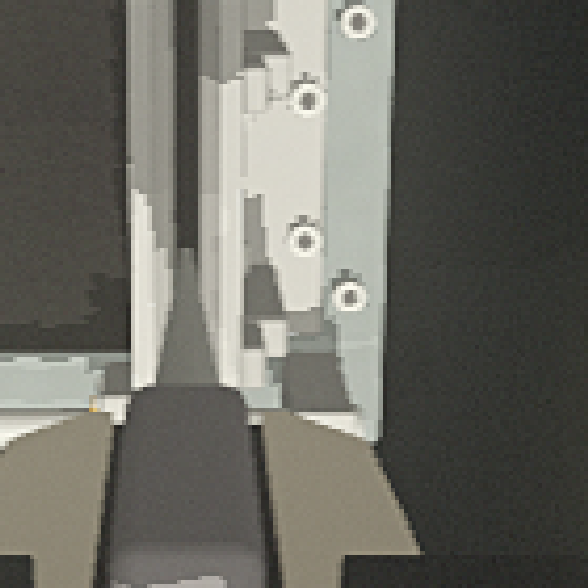

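The tip at crop (188,250) sits centred in the gap, which spans about 175–200 there. I'll lower it.

```bash
python3 -m handwheel '[[[0,-0.03,1,0,0,0.003,255],[0,0,1,0,0,0,255],[0,0,0.7,0,0,0,255],[0,0,0,0,0,0,255]]]'|grep -E "pos|force:"
python3 -m handwheel '[[[0,0,0.5,0,0,0,255],[0,0,0.5,0,0,0,255],[0,0,0.3,0,0,0,255],[0,0,0,0,0,0,255],[0,0,0,0,0,0,255]]]'
```

```text
position: [0.603, -0.0636, 0.1952]
force: [1.3, -0.3, 0.0]
grasp_force: 30.0
time: 14.3
position: [0.6037, -0.0638, 0.1837]
orientation: [[0.143, 0.99, -0.0], [0.99, -0.143, -0.0], [-0.0, -0.0, -1.0]]
force: [0.7, 0.3, -0.3]
finger_gap: 0.166
grasp_force: 30.0
```

```bash
for i in 1; do :; done; python3 -m handwheel '[[[0,0,0.3,0,0,-0.005,255],[0,0,0.3,0,0,0,255],[0,0,0,0,0,0,255]]]'|grep -E "pos|force:"
python3 -m handwheel '[[[0,0,0.2,0,0,0,255],[0,0,0,0,0,0,255]]]'|grep -E "pos|force:"
python3 -m handwheel '[[[0,0,0.2,0,0,0,255],[0,0,0,0,0,0,255]]]'|grep -E "pos|force:"
```

```text
position: [0.6035, -0.0637, 0.1772]
force: [-0.1, 0.3, -0.9]
grasp_force: 30.0
position: [0.6035, -0.0638, 0.1754]
force: [0.2, -0.3, -0.3]
grasp_force: 30.0
position: [0.6036, -0.0638, 0.1734]
force: [-0.2, -0.3, 0.3]
grasp_force: 30.0
```

```bash
python3 -m handwheel '[[[0,0,0.2,0,0,0,255],[0,0,0,0,0,0,255]]]'|grep -E "pos|force:"
python3 -m handwheel '[[[0,0,0.1,0,0,0,255],[0,0,0,0,0,0,255]]]'|grep -E "pos|force:"
python3 -m handwheel '[[[0,0,0.1,0,0,0,255],[0,0,0,0,0,0,255]]]'|grep -E "pos|force:"
python3 -m handwheel '[[[0,0,0.1,0,0,0,255],[0,0,0,0,0,0,255]]]'|grep -E "pos|force:"
```

```text
position: [0.6037, -0.0638, 0.1715]
force: [1.7, -0.3, -0.6]
grasp_force: 30.0
position: [0.6037, -0.0638, 0.1706]
force: [-0.2, -0.2, 0.3]
grasp_force: 30.0
position: [0.6037, -0.0638, 0.1696]
force: [0.3, 0.0, -0.3]
grasp_force: 30.0
position: [0.6038, -0.0638, 0.1686]
force: [0.5, -0.2, -1.1]
grasp_force: 30.0
```

```bash
python3 -m handwheel '[[[0,0,0.1,0,0,0,255],[0,0,0,0,0,0,255]]]'|grep -E "pos|force:"
python3 -m handwheel '[[[0,0,0.1,0,0,0,255],[0,0,0,0,0,0,255]]]'|grep -E "pos|force:"
python3 -m handwheel '[[[0,0,0.1,0,0,0,255],[0,0,0,0,0,0,255]]]'|grep -E "pos|force:"
python3 -m handwheel '[[[0,0,0.1,0,0,0,255],[0,0,0,0,0,0,255]]]'|grep -E "pos|force:"
```

```text
position: [0.6038, -0.0638, 0.1676]
force: [0.5, 0.2, -0.9]
grasp_force: 30.0
position: [0.6039, -0.0638, 0.1667]
force: [1.3, -0.3, -1.8]
grasp_force: 30.0
position: [0.6039, -0.0638, 0.1657]
force: [1.5, -1.6, -0.6]
grasp_force: 30.0
position: [0.6039, -0.0638, 0.1649]
force: [0.1, 0.6, 2.0]
grasp_force: 30.0
```

```bash
python3 -m handwheel '[[[0,0,0.1,0,0,0,255],[0,0,0,0,0,0,255]]]'|grep -E "pos|force:"
python3 -m handwheel '[[[0,0,0,0,0,0,255]]]'|grep -E "pos|force:"
python3 -m handwheel '[[[0,0,0.1,0,0,0,255],[0,0,0,0,0,0,255]]]'|grep -E "pos|force:"
python3 -m handwheel '[[[0,0,0,0,0,0,255]]]'|grep -E "pos|force:"
```

```text
position: [0.6039, -0.0639, 0.1642]
force: [0.1, 0.9, 4.2]
grasp_force: 30.0
position: [0.6038, -0.0639, 0.1642]
force: [0.4, -0.2, 5.9]
grasp_force: 30.0
position: [0.6038, -0.0639, 0.1634]
force: [1.1, 0.1, 6.6]
grasp_force: 30.0
position: [0.6038, -0.0639, 0.1634]
force: [-0.0, 0.7, 6.8]
grasp_force: 30.0
```

```bash
python3 -m handwheel '[[[0,0,0,0,0,0,255],[0,0,0,0,0,0,255],[0,0,0,0,0,0,255]]]'
python3 - <<'E'
from h import *
s=robot.state();print(s["force"],s["torque"])
a,C=snap("wrist","w5");c=a[100:270,190:360,::-1];cv2.imwrite("pics/w5.png",cv2.resize(c,None,fx=3.5,fy=3.5,interpolation=cv2.INTER_NEAREST))
E
```

```text
time: 17.5
position: [0.6038, -0.064, 0.1634]
orientation: [[0.139, 0.99, 0.001], [0.99, -0.139, -0.0], [0.0, 0.001, -1.0]]
force: [0.2, 0.1, 5.6]
finger_gap: 0.17
grasp_force: 30.0
[0.21225232 0.0808521  5.58445344] [-0.08602431  0.13575977  0.00217383]
```

View pics/w5.png

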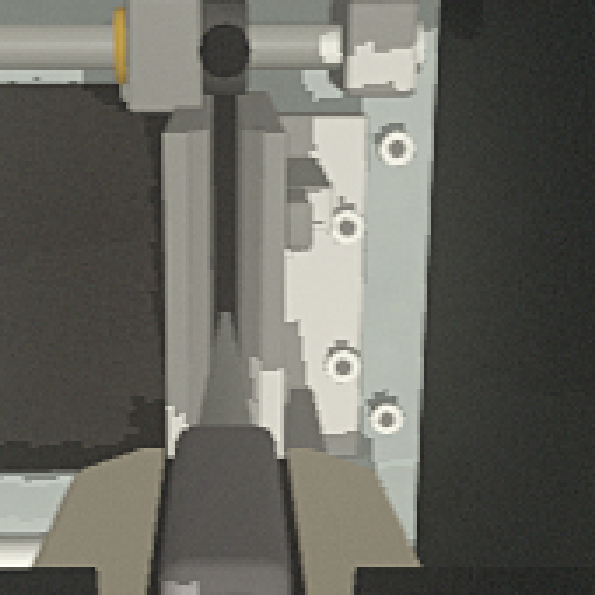

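The gauge sits upright between the plates, spanning the gap at (225,340). The bush at (165,50) is still against the collar at (225,50), and a steady 5.6 N vertical force with balanced lateral force means it is snug. I'm handing in.

```bash
python3 -c "
from bench import robot
print(robot.hand_in())"
```

```text
the job is handed in; nothing more can be done
None
```

I pushed the front plate home against its collars and handed in with the gauge held upright between the plates, its tip about 47 mm below the mouth and seated with about 5.6 N; that depth puts the gap at about 6.4 mm. The hand-in returned no verdict.

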